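# Shut the warming cabinet and hold its key switch on

### The job

Push the warming cabinet's door fully shut so that it clicks home on its catch, then take the red-headed key from its blue stand and push it all the way down into the lock on the cabinet's top, wiggling it past the sticky pins. Turn it a quarter turn clockwise (seen from above) to its stop and finish while still gripping the key and holding it turned against the spring: do not let go. Leave the jar, the vial and the steel cup as they stand.

Things in the scene. Friction and masses are not known exactly. Their poses are not given: they have to be found in the camera images.
- cabinet: White warming cabinet, 200 (x) by 320 (y) by 180 mm high, fixed; origin at the centre of its underside, x pointing to its back. Front faces the robot, turned by up to 0.2 rad. Door on the left part of the front, lock in the flat top of the right part.
- door (a joint): The white side-hinged door: 194 mm wide, 160 high, 14 thick, top edge 174 mm above the table, window and bar handle. Value = opening angle, 0 shut; starts ajar. No spring, slight friction. Over the last 0.05 rad a sprung roller catch resists: 3 to 5 N takes it over a hump at about 0.025 rad, then it snaps to 0 and stays. Pushing harder at 0 does no harm.
- door_hinge (a point): Point on the door's upright hinge line (at the door's left end seen from the robot), 149 mm above the table. Turns with the door.
- door_push (a point): Good place to push: on the door's outer face above the handle bar, 165 mm from the hinge line along the panel (29 mm from the free edge), 25 mm below the top edge. The point's -x is the face's outward normal, its y points along the panel to the hinge; shut, its axes match the cabinet's. The face lies 15 mm outside the hinge line.
- lock_mouth (a point): Centre of the brass lock's mouth, level with its steel ring (52 mm across), 4 mm above the cabinet's flat top. z up = axis of turning; x = long side of the keyway, turns with the plug. Mouth 20 (x) by 14 mm (y), narrowing over 6 mm depth to a keyway 12.2 by 6.6 mm. The key enters either way round.
- lock_floor (a point): Centre of the keyway's floor, 28 mm below the mouth, where the key's tip rests when fully home. Two sprung, sticky pins stick out 3 mm from the keyway's narrow ends, 11 and 17 mm below the mouth; the blade pushes each aside with about 4 to 10 N, less while the key is rocked a few degrees.
- lock (a joint): Turn of the lock plug: 0 at rest (keyway's long side along the cabinet's x), growing clockwise seen from above to a hard stop at 1.5 rad (a quarter turn). A spring turns it back when let go: 0.05 N m per rad, plus 0.01 N m friction. The blade has about 0.16 rad of play in the keyway, so the key turns a little farther than the plug.
- key_center (a point): Centre of the key's red grip, 30 mm (x) by 10 mm (y) by 32 mm (z): pinch it across y. The key stands blade-down in its stand, z up. This point is 53 mm above the blade's tip and 16 mm below the key's top; with the key fully home it is 25 mm above the lock's mouth. Mass about 40 g.
- key_tip (a point): Tip of the key's blade, on the key's axis; same axes as key_center. Blade steel, 32 mm long, 10 mm (x) by 5 mm (y), stepping down at the end to 8 by 4 and, for the last 4 mm, 6 by 2.5 mm; above it a neck 14 by 8 mm, 5 mm high, below the grip.
- stand: Blue key stand, 60 (x) by 50 (y) by 36 mm high, fixed, origin at the centre of its underside. A pocket 24 mm deep holds the key's blade upright, tip 12 mm above the table, key's x along the stand's x. It stands to the left or right, nearer the robot than the cabinet.
- jar_center (a point): Centre of an amber glass jar with white cap, 48 mm across, 62 mm high, standing on the table on the other side from the stand. Leave it.
- vial_center (a point): Centre of a small blue vial with white cap, 26 mm across, 55 mm high, on the table near the stand, towards the robot. Leave it.
- cup_center (a point): Centre of a steel cup, 60 mm across, 60 mm high, standing on the cabinet's top at the left rear. Leave it.
- key: The key as a whole, its origin at the blade's tip (same point and axes as key_tip).
Not all that is in view belongs to the job. What is shaped like the part that bears vial_center but yellow is not meant. There is more than one size of the key; the job needs the smaller.

How it is judged:
By the outcome, as a careful person would: the job done as asked, in the order asked, and still so for the second after the job is handed in, while the arm keeps its last pose, push and grip.
It also fails if it takes over 67 s, if anything falls off the work surface, if the arm or the gripper's body presses on something with over 40 N, if the wrist force passes 120 N, or if a joint passes its speed limit or range.

### The arm

A 6-joint arm with a two-finger parallel gripper is mounted at the origin on the work surface. World frame = base frame: x ahead of the robot, y to its left, z up, the work surface at z = 0. Lengths are in mm, angles in rad, forces in N, time in s.
With the tool pointing down it reaches from about 275 to 1000 mm from the base axis. Payload 8.4 kg.
Tool frame: the origin (TCP) lies at the very end of the fingers, on their centre line; the grasp point (between the pads) lies 19 mm behind it; y points along the fingers, x is the direction in which the jaws open and shut, and the axes are right-handed (so a half turn about y gives the same grasp; the last joint's range is limited). The gripper opens to 85 mm and grips with 20 to 120 N. Pads are 22 mm wide; open, the fingers measure 114 mm over their backs; the gripper's body (76 mm by 85 mm) begins 54 mm behind the grasp point. The pads swing forward as they close: fully open they stand 13 mm farther back than shut.
Start: joints at [1.347, 0.353, 1.633, -0, 1.155, -0.002], TCP at [137.489, 609.692, 231.281] pointing down, gripper open.
Joint ranges: [-2.63, 2.63], [-0.92, 2.1], [0.06, 2.66], [-1.3, 4.44], [0, 2.69], [-3.02, 3.02]. Speed limits (rad/s): [2.22, 2.22, 2.79, 3.14, 3.14, 3.14].

### API

Orientations are given as [roll, pitch, yaw] about the fixed x, y, z axes, in that order (R = Rz(yaw) Ry(pitch) Rx(roll)).
In Python, from rig import r gives the robot as it stands.
- The arm moves only by the tool servo_tool, never from a script. Its argument "motion" is a list of rows, each a list of 7 numbers: the opening, from -1 (shut) to 1 (fully open), then the shift along the tool's x, y, z in m, then the turn, a rotation vector about the tool's x, y, z in units of 10 degrees (1.0 is 10 degrees). A call has 1 to 12 rows; each row is the pose to reach, as a shift and turn from the pose commanded when the call began, along the tool's axes at that moment; what a row does not reach only later rows make up. A row lasts 1/8 s, in which the tool goes at most 62.5 mm and 10.7 degrees, less where a joint would pass 70% of its speed; a pose out of reach is approached as far as the arm can. A call with a gripper value outside its range is refused whole. The fingers move at their own pace and stop on an object; "grip_force" is the grip in N (left out, the last holds). Time passes only in rows, so rows that repeat a pose let the fingers close. It gives the time, the measured TCP pose, the force and the opening at its end, in the units of the state.
- r.sense(): the state, without advancing time (a new reading comes with each control period).
- r.grab_frame(name): name is "scene" or "top"; returns the picture (400x640x3 uint8, red, green, blue); there is no depth.
- r.calibration(name): a dict with "fx", "fy", "cx", "cy" (pixels), "R" (3x3) and "t" (3): a world point X has camera coordinates R X + t. Camera axes: x right, y down, z forward; pixel columns grow to the right and rows downward; lengths in mm; the calibration is good to about 2 mm. A picture is of the moment at which its call begins. calibration takes no time and is no camera call.
- r.sign_off(): hands the job in, once; it reports no verdict.
The state is a dict: "clock": time; "qpos": joint angles; "qvel": joint speeds; "joint_efforts": joint torques, N m; "eef_pos": TCP position; "tcp_rot": TCP orientation; "contact_force": force on the tool from outside, world axes, zero at the start; "wrist_torque": the same for the moment, N m; "opening": opening from 0.0 (shut) to 1.0 (fully open).
Only numpy, scipy, OpenCV 4.12 (cv2) and the standard library are available. Lean on these libraries where they do the work, as an engineer would, in place of code of your own. Each camera call takes 0.05 s, during which the arm holds its last target. There are 200 camera calls.

## Working session

There is one attempt and no reset: what is moved stays moved. The work goes in short steps, Python scripts to look and compute and a tool call to move; the robot and the scene stay as the last step left them, time stands still between calls to the robot, and variables do not carry over. Pictures are saved under pics/ and viewed, on a budget of 10 in all, crops included, one or two more only if the job needs it, and the job is handed in when it is done.

Besides the shell and the picture viewer there is one more tool, called after "Call:" by a JSON object that holds its "op" and its "data". servo_tool: Moves the arm, as the interface text tells. Its arguments: {"type":"object","properties":{"motion":{"type":"array","items":{"type":"array","items":{"type":"number"}}},"grip_force":{"type":"number"}},"required":["motion"]}

```bash
mkdir -p pics; ls; python3 - <<'E'
from rig import r
import cv2
for n in("scene","top"):
    cv2.imwrite(f"pics/{n}0.png",r.grab_frame(n)[:,:,::-1]); c=r.calibration(n); print(n,c)
print(r.sense())
E
```

```text
pics
scene {'fx': 365.26240634549384, 'fy': 365.26240634549384, 'cx': 316.21761887503345, 'cy': 202.3679996331541, 'R': array([[ 0.86980624,  0.49295885,  0.02070447],
       [ 0.27709246, -0.45333692, -0.84717496],
       [-0.40823629,  0.74261512, -0.53091046]]), 't': array([-453.07995298,  -20.63079699, 1311.92058161])}
top {'fx': 454.10971405724894, 'fy': 454.10971405724894, 'cx': 317.9665331872425, 'cy': 195.65541953374122, 'R': array([[-0.00169598, -0.99985313, -0.01705381],
       [-0.9900797 ,  0.00407493, -0.14044778],
       [ 0.14049665,  0.01664644, -0.9899412 ]]), 't': array([ -12.82590552,  557.26499098, 1370.92093358])}
{'clock': 0.1, 'qpos': array([ 1.34659687e+00,  3.53611535e-01,  1.63405165e+00,  1.85746887e-05,
        1.15518799e+00, -2.38546104e-03]), 'qvel': array([-0.00134787, -0.00240995, -0.00045996,  0.00049866, -0.00113718,
       -0.00207136]), 'joint_efforts': array([ 1.02662543e-03, -6.06362915e+01, -3.42820036e+01,  1.80249622e-04,
        3.87793334e-03,  1.90200879e-06]), 'eef_pos': array([137.3916658 , 609.28074378, 230.6198316 ]), 'tcp_rot': array([-1.57077634e+00,  1.25847316e-03,  1.34897483e+00]), 'contact_force': array([-0.08490986, -0.57750266, -0.47975879]), 'wrist_torque': array([-0.02296857, -0.00153074, -0.01226583]), 'opening': 1.000626495824522}
```

View pics/scene0.png

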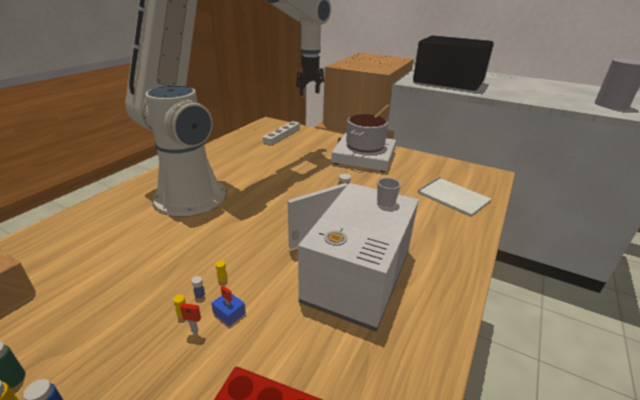

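View pics/top0.png

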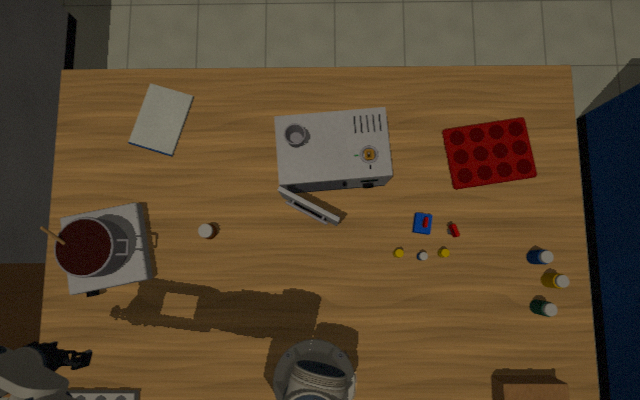

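The scene view shows the cabinet (lock at about (335,238), cup at (388,190)), the stand with its key at (228,300) and a larger key at (191,318). In the top view the lock is at (369,154), the door runs from (282,190) to (338,222), the stand is at (423,224), and the vial at (423,256) sits between yellow ones.

```bash
python3 - <<'E'
import cv2,numpy as np
t=cv2.imread("pics/top0.png");s=cv2.imread("pics/scene0.png")
z=lambda im,x,y,w,h,W,H:cv2.resize(im[y:y+h,x:x+w],(W,H),interpolation=cv2.INTER_CUBIC)
a=z(t,270,100,130,130,400,400)
b=z(t,385,200,80,65,400,325)   # x5
c=z(s,280,170,140,100,400,286)
d=z(s,165,255,90,85,290,274)
C=np.zeros((600,800,3),np.uint8)
a=z(t,270,100,130,130,390,390) # x3
C[:390,:390]=a; C[:325,400:800]=b
C[326:600,400:690]=d
C[391:600,:390]=cv2.resize(c,(390,279))[:209]
cv2.imwrite("pics/crop1.png",C)
E
```

```text
(no output)
```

View pics/crop1.png

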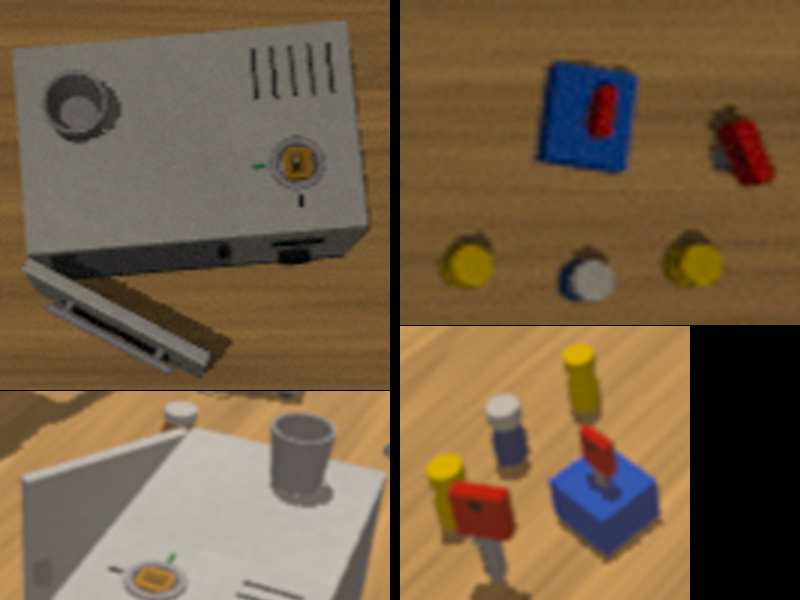

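The crop shows the stand with a red key slightly right of its centre, the bigger key (the decoy) leaning to its right, and the open door reaching (205,360) in the left crop. Next I'll measure these.

```bash
cat > h.py <<'E'
import numpy as np,cv2
from rig import r
K={n:r.calibration(n) for n in("scene","top")}
def ray(n,uv):
    c=K[n];R=np.array(c["R"]);C=-R.T@np.array(c["t"])
    d=R.T@np.array([(uv[0]-c["cx"])/c["fx"],(uv[1]-c["cy"])/c["fy"],1]);return C,d/np.linalg.norm(d)
def onz(n,uv,z):
    C,d=ray(n,uv);return C+d*(z-C[2])/d[2]
def tri(a,b):
    C1,d1=ray("scene",a);C2,d2=ray("top",b)
    s=np.linalg.lstsq(np.c_[d1,-d2],C2-C1,rcond=None)[0]
    p,q=C1+s[0]*d1,C2+s[1]*d2;return (p+q)/2,np.linalg.norm(p-q)
def proj(n,X):
    c=K[n];p=np.array(c["R"])@X+np.array(c["t"]);return p[0]/p[2]*c["fx"]+c["cx"],p[1]/p[2]*c["fy"]+c["cy"]
def blobs(im,lo,hi,box,mn=8):
    x,y,w,h=box;hsv=cv2.cvtColor(im[y:y+h,x:x+w],cv2.COLOR_BGR2HSV)
    m=cv2.inRange(hsv,lo,hi)
    n,l,st,ce=cv2.connectedComponentsWithStats(m)
    out=[]
    for i in range(1,n):
        if st[i,4]>=mn:
            pts=np.argwhere(l==i)[:,::-1].astype(np.float32)+[x,y]
            out.append((pts.mean(0),len(pts),pts))
    return out
E
python3 - <<'E'
from h import *
np.set_printoptions(precision=1,suppress=True)
t=cv2.imread("pics/top0.png");s=cv2.imread("pics/scene0.png")
B={"top":t,"scene":s}
boxes={"top":{"red":(385,200,80,65),"blue":(405,205,35,35),"brass":(355,140,30,30)},"scene":{"red":(165,270,90,60),"blue":(205,285,45,45),"brass":(315,225,40,25)}}
rng={"red":((0,170,90),(8,255,255)),"blue":((105,150,60),(125,255,255)),"brass":((10,130,90),(28,255,255))}
for n in B:
  for c in rng:
    for ce,k,p in blobs(B[n],*rng[c],boxes[n][c]):
        print(n,c,ce,k,cv2.minAreaRect(p.astype(np.float32)))
# stand corners on z=36
p=max(blobs(t,*rng["blue"],boxes["top"]["blue"]),key=lambda q:q[1])[2]
br=cv2.boxPoints(cv2.minAreaRect(p.astype(np.float32)))
print("stand z36",[onz("top",q,36)[:2] for q in br])
# white cabinet top edges
g=cv2.cvtColor(t,cv2.COLOR_BGR2HSV)[95:205,265:405]
m=((g[...,1]<45)&(g[...,2]>110)).astype(np.uint8)
n,l,st,ce=cv2.connectedComponentsWithStats(m)
for i in range(1,n):
    if st[i,4]>60:
        q=np.argwhere(l==i)[:,::-1]+[265,95]
        R=cv2.minAreaRect(q.astype(np.float32)); print(st[i],R)
        print([onz("top",c,180 if st[i,4]>2000 else 174)[:2] for c in cv2.boxPoints(R)])
E
```

```text
top red [425.6 222.2] 19 ((425.5099182128906, 221.9299774169922), (2.1213204860687256, 8.202439308166504), 8.13010311126709)
top red [455.5 229.7] 50 ((455.5862121582031, 229.96551513671875), (12.998673439025879, 3.7139065265655518), 68.19859313964844)
top blue [421.7 223.3] 256 ((422.300048828125, 223.10000610351562), (16.248550415039062, 19.72152328491211), 7.125016689300537)
top brass [369.  153.3] 69 ((368.5, 153.5), (9.0, 9.0), 90.0)
scene red [226.  292.6] 90 ((225.75001525878906, 292.2500305175781), (15.55634880065918, 7.77817440032959), 45.0)
scene red [190.3 311.8] 261 ((190.0, 311.5), (17.0, 18.0), 90.0)
scene blue [227.1 305.2] 274 ((227.18002319335938, 303.260009765625), (24.600000381469727, 19.80000114440918), 36.86989974975586)
scene brass [335.3 237.1] 93 ((335.32354736328125, 237.20590209960938), (12.854387283325195, 8.00367546081543), 14.03624439239502)
stand z36 [array([ 444.3, -305.7]), array([ 504.6, -315.1]), array([ 498.1, -364.4]), array([ 438. , -354.7])]
[  10   12  117   77 6466] ((332.4696044921875, 145.26852416992188), (68.03067016601562, 112.444580078125), 85.13549041748047)
[array([768.1, 110.2]), array([ 794.1, -211. ]), array([ 596.6, -222.7]), array([570.9,  91.6])]
[ 13  92  35  18 142] ((294.94683837890625, 196.55099487304688), (37.1199951171875, 4.0054192543029785), 27.758541107177734)
[array([555.6,  96.9]), array([565.6,  91.8]), array([516.2,  -0.8]), array([506.2,   4.4])]
```

```bash
python3 - <<'E'
from h import *
np.set_printoptions(precision=1,suppress=True)
t=cv2.imread("pics/top0.png");s=cv2.imread("pics/scene0.png")
print("cams",ray("top",(0,0))[0],ray("scene",(0,0))[0])
print("lock tri",tri((335.3,237.1),(369,153.3)), onz("top",(369,153.3),184),onz("scene",(335.3,237.1),184))
print("key tri",tri((226,292.6),(425.6,222.2)),onz("top",(425.6,222.2),78),onz("scene",(226,292.6),65))
print("bigkey",tri((190.3,311.8),(455.5,229.7)))
for n,u in (("hinge",(279,188)),("free",(338,222))): print(n,onz("top",u,174))
for n,u,z in(("vial",(423,256),55),("y1",(399,252),55),("y2",(444,252),55),("jar",(206,231),62),("cup",(295,134),240)):print(n,onz("top",u,z))
# edges of cabinet top
g=cv2.cvtColor(t,cv2.COLOR_BGR2HSV)[95:205,265:405]
m=((g[...,1]<45)&(g[...,2]>110)).astype(np.uint8)
n,l,st,ce=cv2.connectedComponentsWithStats(m);i=1+np.argmax(st[1:,4]);M=l==i
def edge(pts):
    P=np.array([onz("top",p,180)[:2] for p in pts],np.float32)
    f=cv2.fitLine(P,cv2.DIST_HUBER,0,.01,.01).ravel();return f
cols=range(25,112);rows=range(25,70)
print("back",edge([(c+265,95+np.argmax(M[:,c])-.5) for c in cols]))
print("front",edge([(c+265,95+109-np.argmax(M[::-1,c])+.5) for c in range(45,115)]))
print("left",edge([(265+np.argmax(M[rr])-.5,rr+95) for rr in rows]))
print("right",edge([(265+139-np.argmax(M[rr,::-1])+.5,rr+95) for rr in rows]))
# local zooms
hsv=cv2.cvtColor(t,cv2.COLOR_BGR2HSV)
print(hsv[212:234,418:432,0]); print(hsv[212:234,418:432,1])
E
```

```text
cams [ 359.1  -37.9 1435.2] [ 935.4 -760.3  688.4]
lock tri (array([ 656.9, -160.6,  183.6]), np.float64(0.627903967334963)) [ 656.5 -160.8  184. ] [ 657.3 -160.9  184. ]
key tri (array([ 472.3, -337.3,   67.7]), np.float64(2.8049256584788482)) [ 470.4 -336.    78. ] [ 471.5 -334.6   65. ]
bigkey (array([ 449.4, -423.1,   74.9]), np.float64(4.0835056084374655))
hinge [560.3  93.  174. ]
free [463.9 -72.3 174. ]
vial [ 370.7 -329.7   55. ]
y1 [ 382.8 -258.2   55. ]
y2 [ 382.5 -392.9   55. ]
jar [447.1 325.1  62. ]
cup [698.   44.2 240. ]
back [  0.1  -1.  781.8 -60.4]
front [  0.1  -1.  586.  -90.3]
left [  1.    0.1 691.2 101.6]
right [   1.     0.1  691.5 -215.3]
[[175  13  13  16  17  17  17  17  17  17  18  17  18  18]
 [107 109 110 111 112 114 143  12  15  16  18  17  17  16]
 [109 108 108 106 109 109 109 110 112 111 112 111 113  11]
 [108 108 108 107 109 108 107 109 107 108 107 107 108 111]
 [109 109 108 108 108 109 108 108 108 108 107 107 109 108]
 [107 108 108 107 108 108 113 173 177 170 124 108 108 107]
 [108 109 107 107 108 125 173 179   3   2 146 107 107 109]
 [107 108 107 
[... 1470 characters left out ...]
5 216 214 112 190 239 226 251 209 134 233 248  78]
 [253 229 218 204  85 255 255 255 245 179 160 231 226  78]
 [209 236 245 164 100 255 255 236 255 183 185 227 211  46]
 [241 241 211 210 158 255 247 255 233 167 213 225 215  44]
 [224 224 223 218 143 255 221 250 255 156 208 220 188  48]
 [243 236 234 241 193 131 120 123 131 163 238 238 189  50]
 [221 245 255 236 212 216 212 210 243 238 218 231 129  82]
 [236 236 222 222 234 232 241 255 227 217 241 227 123  87]
 [219 243 241 203 227 234 227 243 224 229 241 229  62 113]
 [207 234 246 227 225 209 213 227 234 241 243 238  49 114]
 [245 255 243 226 221 255 245 245 222 243 255 229  45 144]
 [ 91  60  64 133 161 216 214 235 222 241 214 248  45 145]]
```

```bash
cat > m.py <<'E'
# m.py x,y,z,yaw ... : rows (shift m in tool axes, turn about tool y) from commanded pose; saves last one
import sys,json,numpy as np
f="cmd.json"
try: c=json.load(open(f))
except FileNotFoundError: c=[137.489,609.692,231.281,1.349]
R=lambda w:np.array([[np.cos(w),0,-np.sin(w)],[np.sin(w),0,np.cos(w)],[0,-1,0]])
for a in sys.argv[1:]:
    w=list(map(float,a.split(",")))
    s=R(c[3]).T@(np.array(w[:3])-c[:3])/1000
    print(a,np.round(s,4).tolist(),"turn y",round(-np.degrees(w[3]-c[3])/10,3))
if len(sys.argv)>1: json.dump(w,open(f,"w"))
E
python3 m.py 137.489,609.692,300,1.349 415,-30,300,1.65
```

```text
137.489,609.692,300,1.349 [0.0, -0.0687, 0.0] turn y -0.0
415,-30,300,1.65 [-0.563, -0.0687, -0.4114] turn y -1.725
```

Call:
{"op": "servo_tool", "data": {"motion": [[-1,0,-0.0687,0,0,0,0],[-1,-0.563,-0.0687,-0.4114,0,-1.725,0],[-1,-0.563,-0.0687,-0.4114,0,-1.725,0],[-1,-0.563,-0.0687,-0.4114,0,-1.725,0],[-1,-0.563,-0.0687,-0.4114,0,-1.725,0],[-1,-0.563,-0.0687,-0.4114,0,-1.725,0],[-1,-0.563,-0.0687,-0.4114,0,-1.725,0],[-1,-0.563,-0.0687,-0.4114,0,-1.725,0],[-1,-0.563,-0.0687,-0.4114,0,-1.725,0],[-1,-0.563,-0.0687,-0.4114,0,-1.725,0],[-1,-0.563,-0.0687,-0.4114,0,-1.725,0],[-1,-0.563,-0.0687,-0.4114,0,-1.725,0]]}}

```text
clock: 1.6
eef_pos: [411.4, -23.1, 300.0]
tcp_rot: [-1.571, -0.0, 1.65]
contact_force: [1.7, 0.3, 0.7]
opening: -0.001
```

```bash
echo '[411.2,-22.5,300,1.65]'>cmd.json; python3 - <<'E'
import numpy as np,subprocess
H=np.array([568,92.]);psi=.08;out=["411.2,-22.5,150,1.65"]
for th in (.6,.5,.4,.3,.2,.12,.08):
    a=psi-np.pi/2-th
    d=np.array([np.cos(a),np.sin(a)]);n=np.array([d[1],-d[0]])
    p=H+165*d+27*n; out.append(f"{p[0]:.1f},{p[1]:.1f},150,1.65")
print(subprocess.run(["python3","m.py"]+out,capture_output=True,text=True).stdout)
E
```

```text
411.2,-22.5,150,1.65 [0.0, 0.15, 0.0] turn y -0.0
462.6,-37.8,150,1.65 [-0.0193, 0.15, -0.05] turn y -0.0
476.1,-47.7,150,1.65 [-0.0303, 0.15, -0.0627] turn y -0.0
490.5,-56.1,150,1.65 [-0.0398, 0.15, -0.0764] turn y -0.0
505.6,-63.1,150,1.65 [-0.0479, 0.15, -0.0909] turn y -0.0
521.4,-68.6,150,1.65 [-0.0547, 0.15, -0.1062] turn y -0.0
534.4,-71.8,150,1.65 [-0.0589, 0.15, -0.1189] turn y -0.0
541.0,-73.0,150,1.65 [-0.0606, 0.15, -0.1254] turn y -0.0
```

Call:
{"op": "servo_tool", "data": {"motion": [[-1,0,0.05,0,0,0,0],[-1,0,0.11,0,0,0,0],[-1,0,0.15,0,0,0,0],[-1,0,0.15,0,0,0,0],[-1,-0.0193,0.15,-0.05,0,0,0],[-1,-0.0303,0.15,-0.0627,0,0,0],[-1,-0.0398,0.15,-0.0764,0,0,0],[-1,-0.0479,0.15,-0.0909,0,0,0],[-1,-0.0547,0.15,-0.1062,0,0,0],[-1,-0.0589,0.15,-0.1189,0,0,0],[-1,-0.0606,0.15,-0.1254,0,0,0],[-1,-0.0606,0.15,-0.1254,0,0,0]]}}

```text
clock: 3.1
eef_pos: [541.1, -71.4, 149.7]
tcp_rot: [-1.571, -0.0, 1.65]
contact_force: [0.0, -0.2, 0.5]
opening: -0.0
```

```bash
python3 - <<'E'
from h import *
s=r.grab_frame("scene")[:,:,::-1];t=r.grab_frame("top")[:,:,::-1]
C=np.vstack([cv2.resize(t[90:240,220:420],(533,400),interpolation=2)[:300],cv2.resize(s[140:310,250:430],(533,503),interpolation=2)[:300]])
cv2.imwrite("pics/c2.png",C)
print({k:r.sense()[k] for k in("eef_pos","contact_force")})
E
python3 m.py 560,-74,150,1.65
```

```text
{'eef_pos': array([540.46387133, -71.3317301 , 149.72203039]), 'contact_force': array([-0.23748415,  0.54075465, -0.41941841])}
560,-74,150,1.65 [-0.0025, 0.0, -0.0189] turn y -0.0
```

View pics/c2.png

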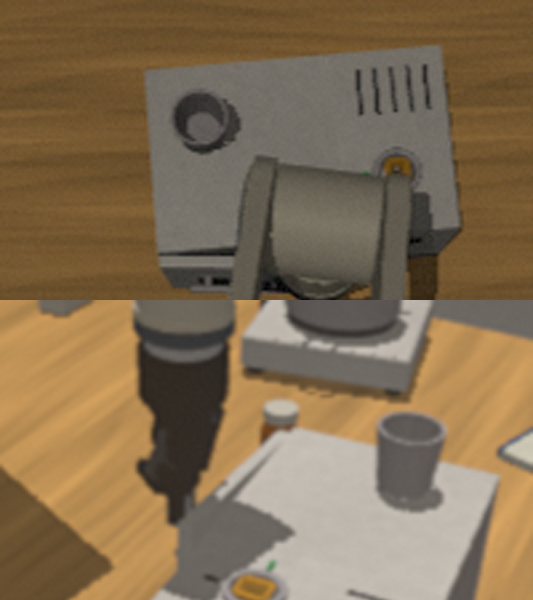

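The door has followed and a narrow gap remains, with the fingers outside the panel. I'll push on slowly.

Call:
{"op": "servo_tool", "data": {"motion": [[-1,0,0,-0.003,0,0,0],[-1,0,0,-0.006,0,0,0],[-1,0,0,-0.009,0,0,0],[-1,0,0,-0.009,0,0,0]]}}

```text
clock: 3.7
eef_pos: [549.7, -70.8, 149.8]
tcp_rot: [-1.57, -0.0, 1.65]
contact_force: [-1.3, -0.3, 1.3]
opening: -0.001
```

Call:
{"op": "servo_tool", "data": {"motion": [[-1,0,0,-0.002,0,0,0],[-1,0,0,-0.004,0,0,0],[-1,0,0,-0.004,0,0,0]]}}

```text
clock: 4.08
eef_pos: [551.5, -70.8, 149.6]
tcp_rot: [-1.566, 0.0, 1.65]
contact_force: [-9.4, -2.9, 6.3]
opening: 0.002
```

Call:
{"op": "servo_tool", "data": {"motion": [[-1,0,0,-0.002,0,0,0],[-1,0,0,-0.003,0,0,0],[-1,0,0,-0.003,0,0,0]]}}

```text
clock: 4.45
eef_pos: [555.8, -70.8, 149.6]
tcp_rot: [-1.569, 0.001, 1.65]
contact_force: [-4.2, -3.6, 1.9]
opening: 0.006
```

Call:
{"op": "servo_tool", "data": {"motion": [[-1,0,0,-0.002,0,0,0],[-1,0,0,-0.004,0,0,0],[-1,0,0,-0.004,0,0,0]]}}

```text
clock: 4.82
eef_pos: [558.9, -70.2, 149.6]
tcp_rot: [-1.567, 0.0, 1.65]
contact_force: [-10.6, -3.6, 5.1]
opening: 0.001
```

Call:
{"op": "servo_tool", "data": {"motion": [[-1,0,0,-0.002,0,0,0],[-1,0,0,-0.004,0,0,0],[-1,0,0,-0.004,0,0,0]]}}

```text
clock: 5.2
eef_pos: [559.0, -70.1, 149.4]
tcp_rot: [-1.559, -0.0, 1.651]
contact_force: [-25.4, -5.6, 17.6]
opening: -0.003
```

The force rose to 25 N with no further travel after the hump and snap, so the door is shut. I'll retreat and go above the key.

```bash
echo '[564.9,-71.1,150,1.65]'>cmd.json; python3 m.py 510,-76,150,1.65 510,-76,200,1.65 471,-335.5,200,1.416 471,-335.5,120,1.416
```

```text
510,-76,150,1.65 [-0.0005, 0.0, 0.0551] turn y -0.0
510,-76,200,1.65 [-0.0005, -0.05, 0.0551] turn y -0.0
471,-335.5,200,1.416 [-0.2561, -0.05, 0.1145] turn y 1.341
471,-335.5,120,1.416 [-0.2561, 0.03, 0.1145] turn y 1.341
```

Call:
{"op": "servo_tool", "data": {"motion": [[-1,-0.0005,0,0.03,0,0,0],[-1,-0.0005,0,0.055,0,0,0],[-1,-0.0005,-0.05,0.055,0,0,0],[0.06,-0.2561,-0.05,0.1145,0,1.341,0],[0.06,-0.2561,-0.05,0.1145,0,1.341,0],[0.06,-0.2561,-0.05,0.1145,0,1.341,0],[0.06,-0.2561,-0.05,0.1145,0,1.341,0],[0.06,-0.2561,-0.05,0.1145,0,1.341,0],[0.06,-0.2561,-0.05,0.1145,0,1.341,0],[0.06,-0.2561,0.0,0.1145,0,1.341,0],[0.06,-0.2561,0.03,0.1145,0,1.341,0],[0.06,-0.2561,0.03,0.1145,0,1.341,0]]}}

```text
clock: 6.7
eef_pos: [470.1, -331.3, 118.0]
tcp_rot: [-1.567, -0.002, 1.418]
contact_force: [-0.0, -0.1, 0.7]
opening: 0.527
```

```bash
python3 - <<'E'
from h import *
s=r.grab_frame("scene")[:,:,::-1];t=r.grab_frame("top")[:,:,::-1]
C=np.hstack([cv2.resize(t[100:250,270:470],(400,300),interpolation=2),cv2.resize(s[200:340,150:330],(400,311),interpolation=2)[:300]])
C=np.vstack([C,cv2.resize(s[140:310,250:430],(800,755),interpolation=2)[150:450]])
cv2.imwrite("pics/c3.png",C)
x=r.sense();print(x["eef_pos"],x["tcp_rot"],x["opening"],x["contact_force"],x["qpos"])
E
python3 m.py 471,-335.5,46,1.416
```

```text
[ 471.78073748 -333.07887899  120.76179093] [-1.57138385e+00  1.36962079e-05  1.41736979e+00] 0.5330523846325844 [-0.00162965 -0.8516263   0.0048692 ] [-6.17489982e-01  4.08001365e-01  1.83051688e+00  3.19428903e-04
  9.02542908e-01 -2.03505763e+00]
471,-335.5,46,1.416 [0.0, 0.074, 0.0] turn y -0.0
```

View pics/c3.png

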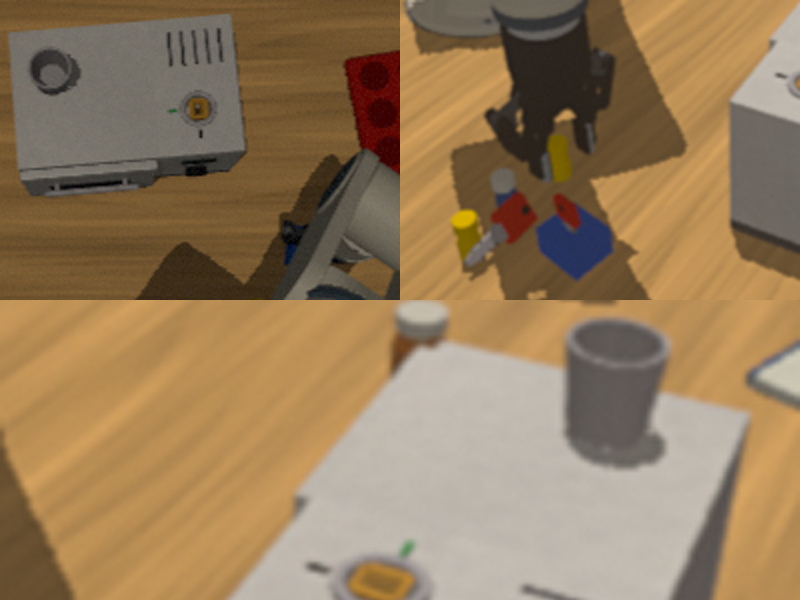

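The door is shut flush and the stand key is below the gripper. The big decoy key is no longer upright, so I'll check where it lies before descending.

```bash
python3 - <<'E'
from h import *
np.set_printoptions(precision=1,suppress=True)
s=r.grab_frame("scene")[:,:,::-1]
for ce,k,p in blobs(s,(0,150,70),(8,255,255),(165,270,90,60)):
    print(ce,k,p.min(0),p.max(0),[onz("scene",ce,z) for z in(10,40,65)])
print("decoy tip",onz("scene",(150+470/2.22,200+262/2.22),5))
for ce,k,p in blobs(s,(105,150,60),(125,255,255),(205,285,45,45)): print(ce,k)
x=r.sense();print(x["eef_pos"])
E
```

```text
[201.1 297.3] 237 [191. 287.] [210. 309.] [array([ 389. , -339.9,   10. ]), array([ 413.2, -358.5,   40. ]), array([ 433.3, -374. ,   65. ])]
[224.3 294. ] 98 [219. 287.] [229. 302.] [array([ 430.2, -302.8,   10. ]), array([ 452.5, -323.1,   40. ]), array([ 471.1, -339.9,   65. ])]
decoy tip [ 753.4 -193.6    5. ]
[234.  299.7] 26
[223.  311.4] 240
[ 472.1 -333.6  121.3]
```

```bash
python3 - <<'E'
from h import *
s=r.grab_frame("scene")[:,:,::-1];o=cv2.imread("pics/scene0.png");c2=s[230:340,160:270]
cv2.imwrite("pics/c4.png",np.hstack([cv2.resize(c2,(400,400),interpolation=2),cv2.resize(o[230:340,160:270],(400,400),interpolation=2)]))
E
```

```text
(no output)
```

View pics/c4.png

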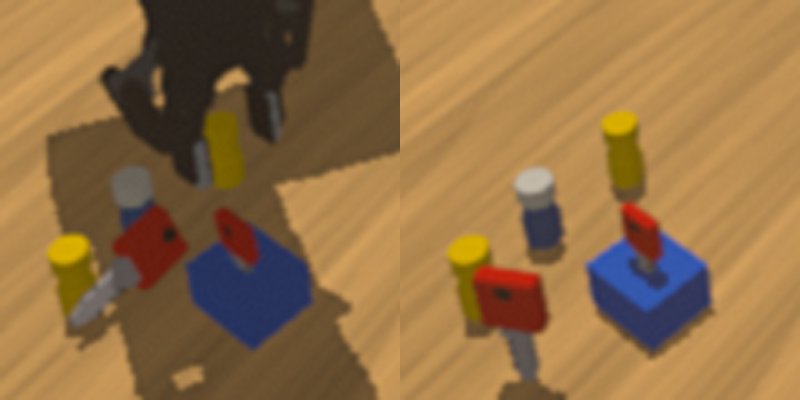

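The decoy had toppled on its own: it stood balanced on its blade at the start and nothing touched it. It now lies short of the stand, clear of the finger paths at x≈471. I'll descend and grip.

Call:
{"op": "servo_tool", "data": {"motion": [[0.06,0,0.03,0,0,0,0],[0.06,0,0.06,0,0,0,0],[0.06,0,0.074,0,0,0,0],[0.06,0,0.074,0,0,0,0],[-1,0,0.074,0,0,0,0],[-1,0,0.074,0,0,0,0],[-1,0,0.074,0,0,0,0],[-1,0,0.074,0,0,0,0],[-1,0,0.074,0,0,0,0],[-1,0,0.074,0,0,0,0]], "grip_force": 60}}

```text
clock: 8.15
eef_pos: [471.6, -334.8, 46.9]
tcp_rot: [-1.573, 0.001, 1.416]
contact_force: [-1.3, -1.8, 6.5]
opening: 0.106
```

```bash
python3 m.py 471,-335.5,250,1.416 657,-160.7,250,1.65
```

```text
471,-335.5,250,1.416 [0.0, -0.204, 0.0] turn y -0.0
657,-160.7,250,1.65 [0.2014, -0.204, -0.1568] turn y -1.341
```

Call:
{"op": "servo_tool", "data": {"motion": [[-1,0,-0.02,0,0,0,0],[-1,0,-0.05,0,0,0,0],[-1,0,-0.1,0,0,0,0],[-1,0,-0.155,0,0,0,0],[-1,0,-0.204,0,0,0,0],[-1,0.05,-0.204,-0.039,0,-0.335,0],[-1,0.1,-0.204,-0.078,0,-0.67,0],[-1,0.15,-0.204,-0.117,0,-1.0,0],[-1,0.19,-0.204,-0.148,0,-1.341,0],[-1,0.2014,-0.204,-0.1568,0,-1.341,0],[-1,0.2014,-0.204,-0.1568,0,-1.341,0],[-1,0.2014,-0.204,-0.1568,0,-1.341,0]]}}

```text
clock: 9.65
eef_pos: [655.8, -160.1, 249.8]
tcp_rot: [-1.57, 0.0, 1.649]
contact_force: [-0.8, -0.3, -0.5]
opening: 0.108
```

```bash
python3 - <<'E'
from h import *
np.set_printoptions(precision=1,suppress=True)
s=r.grab_frame("scene")[:,:,::-1];t=r.grab_frame("top")[:,:,::-1];x=r.sense();e=x["eef_pos"];print(e,x["tcp_rot"],x["opening"],x["contact_force"],x["qpos"])
for ce,k,p in blobs(s,(0,140,60),(8,255,255),(280,150,110,110)): print(ce,k)
u=lambda X:tuple(np.round(proj("scene",np.array(X)),1))
print("expect centre",u(e+[0,0,19]),"tip",u(e-[0,0,34]),"lock",u([657,-160.7,184]))
C=np.hstack([cv2.resize(s[170:270,285:385],(500,500),interpolation=2),cv2.resize(t[120:220,320:380],(300,500),interpolation=2)])
cv2.imwrite("pics/c5.png",C)
E
```

```text
[ 655.9 -160.4  250.1] [-1.6  0.   1.6] 0.10500179141131093 [-0.2 -0.2 -0.9] [-0.2  0.4  1.5 -0.   1.2 -1.9]
[342.1 206.7] 31
expect centre (np.float64(336.7), np.float64(205.1)) tip (np.float64(335.5), np.float64(225.3)) lock (np.float64(335.2), np.float64(237.0))
```

View pics/c5.png

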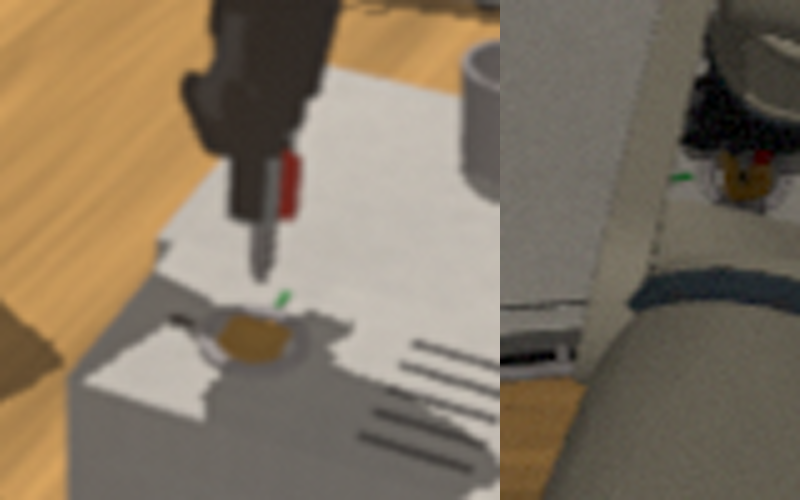

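The key hangs upright above the lock, with its tip at about (337.4,226) against (335.5,225.3) expected. I'll refine the tip offset.

```bash
python3 - <<'E'
from h import *
np.set_printoptions(precision=1,suppress=True,linewidth=200)
S=np.mean([r.grab_frame("scene")[:,:,::-1].astype(float) for _ in range(4)],0);e=r.sense()["eef_pos"];print(e)
print(S[200:230,328:350].mean(2).astype(int))
d=S[...,2]-S[...,1]
print("red-green",d[200:214,338:350].astype(int))
for dx in(0,3,6):
  k=np.array([np.cos(.079),np.sin(.079),0]);y=np.array([-k[1],k[0],0])
  P=lambda a,b,c:np.round(proj("scene",e+k*(a+dx)+y*b+[0,0,c]),1)
  print(dx,"tip L/R",P(-3,-1,-32),P(3,1,-32),"blade L/R z-15",P(-5,-2.5,-15),P(5,2.5,-15),"red right edge",P(15,5,19),"bottom",P(15,5,3),"red left",P(15,-5,19),"left",P(-15,-5,19))
E
```

```text
[ 656.5 -159.9  250.1]
[[ 66  61  55  45  44  44  45  45  45  45  46  47  48  52  58  79 125 169 190 191 189 188]
 [119 118 101  62  43  44  46  45  44  45  53  61  63  62  61  63  90 143 184 192 189 188]
 [162 172 150  84  44  43  45  45  44  48  64  83  82  72  63  58  76 133 183 191 188 188]
 [177 184 156  86  43  43  46  46  45  49  69  88  86  72  62  58  78 135 185 191 189 188]
 [183 181 151  83  43  43  46  45  45  49  69  88  85  71  61  59  80 136 184 191 188 188]
 [185 179 147  80  42  44  46  46  45  50  69  88  83  69  61  59  82 137 184 190 188 188]
 [184 178 146  80  42  44  45  45  45  50  70  88  84  68  60  60  85 140 183 189 187 188]
 [185 179 144  78  43  44  45  45  45  52  71  88  84  68  60  62  90 144 183 189 188 187]
 [186 178 140  75  41  44  45  46  46  52  73  88  83  67  59  64  97 149 183 187 185 186]
 [186 176 136  72  42  44  46  45  46  54  74  88  82  66  58  65 103 154 183 186 185 185]
 [186 175 133  70  42  44  45  45  46  56  75  88  81  65  58  67 107 159 184 187 186 186]
 [186 173 131  67  41  42  46  45  46  57  78  87  80  64  57  67 111 163 18
[... 2029 characters left out ...]
74 67 41 19  6  5  6  5]
 [ 2  3 17 53 74 66 38 18  8  6  6  6]
 [ 2  3 19 57 76 65 36 16  8  7  7  7]
 [ 2  4 21 58 72 58 30 13  7  7  7  7]
 [ 2  4 18 41 47 39 20  8  6  6  6  6]]
0 tip L/R [334.5 224.3] [337.3 224.6] blade L/R z-15 [333.8 218.1] [338.8 218.1] red right edge [344.5 205.6] bottom [344.  211.9] red left [342.8 207.9] left [329.7 204.5]
3 tip L/R [335.7 224.7] [338.6 224.9] blade L/R z-15 [335.  218.5] [340.1 218.5] red right edge [345.8 206. ] bottom [345.3 212.2] red left [344.1 208.3] left [331.  204.8]
6 tip L/R [337.  225.1] [339.9 225.3] blade L/R z-15 [336.3 218.8] [341.4 218.8] red right edge [347.1 206.3] bottom [346.6 212.6] red left [345.4 208.6] left [332.3 205.2]
```

```bash
python3 m.py 655.5,-160.9,250,1.65 655.5,-160.9,213,1.65
```

```text
655.5,-160.9,250,1.65 [-0.0001, 0.0, 0.0015] turn y -0.0
655.5,-160.9,213,1.65 [-0.0001, 0.037, 0.0015] turn y -0.0
```

Call:
{"op": "servo_tool", "data": {"motion": [[-1,0,0,0.0015,0,0,0],[-1,0,0.015,0.0015,0,0,0],[-1,0,0.028,0.0015,0,0,0],[-1,0,0.033,0.0015,0,0,0],[-1,0,0.037,0.0015,0,0,0],[-1,0,0.037,0.0015,0,0,0]]}}

```text
clock: 10.7
eef_pos: [655.4, -159.2, 212.6]
tcp_rot: [-1.571, -0.0, 1.65]
contact_force: [-0.4, -0.5, -1.4]
opening: 0.105
```

Call:
{"op": "servo_tool", "data": {"motion": [[-1,0,0.002,0,0,0.3,0],[-1,0,0.003,0,0,-0.3,0],[-1,0,0.004,0,0,0.3,0],[-1,0,0.005,0,0,-0.3,0],[-1,0,0.006,0,0,0,0],[-1,0,0.006,0,0,0,0]]}}

```text
clock: 11.45
eef_pos: [655.1, -159.2, 207.0]
tcp_rot: [-1.57, -0.0, 1.65]
contact_force: [-2.7, -0.2, -0.3]
opening: 0.11
```

Call:
{"op": "servo_tool", "data": {"motion": [[-1,0,0.001,0.0005,0,0.4,0],[-1,0,0.002,0.0005,0,-0.4,0],[-1,0,0.003,0.0005,0,0.4,0],[-1,0,0.004,0.0005,0,-0.4,0],[-1,0,0.005,0.0005,0,0.4,0],[-1,0,0.006,0.0005,0,-0.4,0],[-1,0,0.007,0.0005,0,0,0],[-1,0,0.007,0.0005,0,0,0]]}}

```text
clock: 12.45
eef_pos: [654.1, -159.5, 200.4]
tcp_rot: [-1.569, 0.0, 1.65]
contact_force: [-5.5, 0.3, 3.1]
opening: 0.109
```

Call:
{"op": "servo_tool", "data": {"motion": [[-1,0,0.001,0.001,0,0.4,0],[-1,0,0.002,0.001,0,-0.4,0],[-1,0,0.003,0.001,0,0.4,0],[-1,0,0.004,0.001,0,-0.4,0],[-1,0,0.005,0.001,0,0.4,0],[-1,0,0.006,0.001,0,-0.4,0],[-1,0,0.007,0.001,0,0.4,0],[-1,0,0.007,0.001,0,0,0]]}}

```text
clock: 13.45
eef_pos: [654.8, -159.7, 194.1]
tcp_rot: [-1.573, 0.001, 1.65]
contact_force: [-1.0, -2.0, 3.2]
opening: 0.106
```

Call:
{"op": "servo_tool", "data": {"motion": [[-1,0,0.001,0.0,0,0.4,0],[-1,0,0.002,0.0,0,-0.4,0],[-1,0,0.003,0.0,0,0.4,0],[-1,0,0.0035,0.0,0,-0.4,0],[-1,0,0.004,0.0,0,0.4,0],[-1,0,0.004,0.0,0,0,0],[-1,0,0.004,0.0,0,0,0]]}}

```text
clock: 14.32
eef_pos: [655.0, -159.7, 190.8]
tcp_rot: [-1.574, 0.001, 1.652]
contact_force: [-1.1, 0.1, 7.5]
opening: 0.11
```

Call:
{"op": "servo_tool", "data": {"motion": [[-1,0,0.001,0.0,0,0.4,0],[-1,0,0.002,0.0,0,-0.4,0],[-1,0,0.003,0.0,0,0.4,0],[-1,0,0.004,0.0,0,-0.4,0],[-1,0,0.004,0.0,0,0.4,0],[-1,0,0.004,0.0,0,0,0],[-1,0,0.004,0.0,0,0,0]]}}

```text
clock: 15.2
eef_pos: [655.3, -159.9, 189.8]
tcp_rot: [-1.575, 0.002, 1.652]
contact_force: [-8.4, 1.8, 27.6]
opening: 0.108
```

Depth matches fully home (28 N on the floor at z≈190). I'll ease the push and turn clockwise.

Call:
{"op": "servo_tool", "data": {"motion": [[-1,0,-0.0025,0,0,0,0],[-1,0.0003,-0.0025,0,0,0.8,0],[-1,0.0005,-0.0025,-0.0001,0,1.6,0],[-1,0.0007,-0.0025,-0.0002,0,2.4,0],[-1,0.001,-0.0025,-0.0003,0,3.2,0],[-1,0.0012,-0.0025,-0.0004,0,4.0,0],[-1,0.0013,-0.0025,-0.0006,0,4.8,0],[-1,0.0013,-0.0025,-0.0006,0,4.8,0]]}}

```text
clock: 16.2
eef_pos: [656.1, -158.2, 190.4]
tcp_rot: [-1.575, -0.003, 0.812]
contact_force: [-1.6, 0.5, 13.7]
opening: 0.105
```

```bash
python3 -c "
from rig import r
x=r.sense();print(x['contact_force'],x['wrist_torque'],x['eef_pos'],x['tcp_rot'],x['qpos'])"
```

```text
[-1.62842477  0.511152   13.65765164] [0.22769129 0.39116472 0.0739249 ] [ 656.14245165 -158.23869891  190.43272214] [-1.57476292 -0.00257467  0.81150808] [-2.39001824e-01  4.64345053e-01  1.55916606e+00  2.92086913e-04
  1.11335989e+00 -1.05063318e+00]
```

Call:
{"op": "servo_tool", "data": {"motion": [[-1,0.0003,0,0,0,0.8,0],[-1,0.0005,0,-0.0001,0,1.6,0],[-1,0.0007,0,-0.0002,0,2.4,0],[-1,0.001,0,-0.0003,0,3.2,0],[-1,0.0012,0,-0.0004,0,3.9,0],[-1,0.0013,0,-0.0006,0,4.4,0],[-1,0.0013,0,-0.0006,0,4.4,0]], "grip_force": 80}}

```text
clock: 17.08
eef_pos: [657.6, -157.9, 190.5]
tcp_rot: [-1.572, -0.005, 0.044]
contact_force: [-1.4, 0.6, 13.4]
opening: 0.103
```

```bash
python3 -c "
from rig import r
x=r.sense();print(x['contact_force'],x['wrist_torque'],x['eef_pos'],x['tcp_rot'],x['qpos'])"
```

```text
[-1.36104853  0.56635511 13.41426897] [0.03472205 0.37895605 0.00372258] [ 657.59353767 -157.927784    190.46962347] [-1.57227671 -0.00482544  0.04443297] [-2.37875115e-01  4.66138622e-01  1.55619490e+00 -8.64023381e-05
  1.11421231e+00 -2.82266618e-01]
```

Call:
{"op": "servo_tool", "data": {"motion": [[-1,0,0,0,0,0.3,0],[-1,0,0,0,0,0.5,0],[-1,0,0,0,0,0.5,0]]}}

```text
clock: 17.45
eef_pos: [657.8, -157.9, 190.5]
tcp_rot: [-1.572, -0.005, -0.042]
contact_force: [-1.2, 0.6, 13.2]
opening: 0.104
```

```bash
python3 - <<'E'
from h import *
for i in range(3):
    x=r.sense();print(x['contact_force'],x['wrist_torque'],x['eef_pos'],x['tcp_rot'],x["qpos"][5],x["joint_efforts"][5]);t=r.grab_frame("top");s=r.grab_frame("scene")
C=np.hstack([cv2.resize(s[170:270,285:385,::-1],(400,400),interpolation=2),cv2.resize(t[120:220,320:420,::-1],(400,400),interpolation=2)])
cv2.imwrite("pics/c6.png",C)
E
```

```text
[-1.20833693  0.59590322 13.16211856] [0.01477891 0.28043658 0.06993103] [ 657.7656693  -157.9333407   190.48999148] [-1.57188868 -0.0053239  -0.0420656 ] -0.19575823996797131 0.2907991502434015
[-1.79780788  0.45856872 13.53307493] [-0.0092851   0.23261836  0.03424453] [ 657.78819026 -157.9303804   190.52599381] [-1.57186651 -0.00540376 -0.0416036 ] -0.19624785868624312 0.07602249970659614
[-1.1342347  -0.06099982 13.76769605] [-0.00066777  0.26200466  0.04499359] [ 657.76522238 -157.95102225  190.49574448] [-1.57190487 -0.00532494 -0.0415338 ] -0.19630294407130738 0.060528223402798176
```

View pics/c6.png

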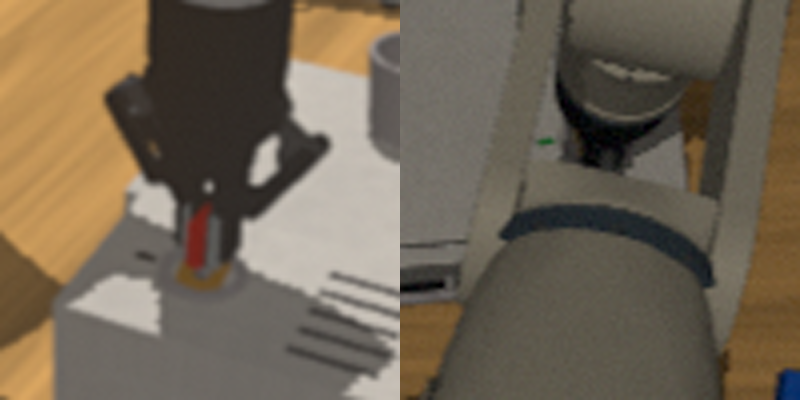

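The key is gripped and seated on the ring, with the grip's long side now across the cabinet. I'll turn further until the torque shows the stop.

Call:
{"op": "servo_tool", "data": {"motion": [[-1,0,0,0,0,0.2,0],[-1,0,0,0,0,0.4,0],[-1,0,0,0,0,0.4,0]]}}

```text
clock: 18.12
eef_pos: [657.9, -158.0, 190.5]
tcp_rot: [-1.572, -0.006, -0.112]
contact_force: [-0.6, 1.1, 12.8]
opening: 0.107
```

```bash
python3 - <<'E'
from h import *
for i in range(5):
    x=r.sense();print(x['contact_force'],x['wrist_torque'],x['tcp_rot'],x["joint_efforts"][5]);r.grab_frame("top")
E
```

```text
[-0.63845756  1.08374184 12.78181331] [-0.11576064  0.08999365  0.10425201] [-1.5716301  -0.00577248 -0.11183832] 0.3124328702688217
[-0.54285889  0.41232064 12.0974393 ] [-0.04156911  0.13825168  0.04730772] [-1.57166943 -0.00573126 -0.11145708] 0.1521865837275982
[-0.719099   -0.13271628 12.03953806] [-0.09395489  0.12423196  0.07405436] [-1.57161833 -0.00584438 -0.11136043] 0.10202756384387612
[-0.94880033  0.01608279 12.57547225] [-0.10742371  0.0833218   0.1158721 ] [-1.57169728 -0.00576894 -0.11130406] 0.08941059233620763
[-0.60611872  0.2122267  12.41977206] [-0.11930698  0.11012071  0.10221044] [-1.5716732  -0.00573837 -0.11134777] 0.0864967005327344
```

Call:
{"op": "servo_tool", "data": {"motion": [[-1,0,0,0,0,0.2,0],[-1,0,0,0,0,0.4,0],[-1,0,0,0,0,0.4,0]], "grip_force": 100}}

```text
clock: 18.75
eef_pos: [658.1, -158.2, 190.5]
tcp_rot: [-1.571, -0.006, -0.182]
contact_force: [-0.4, 0.2, 11.9]
opening: 0.103
```

```bash
python3 - <<'E'
from h import *
for i in range(6):
    x=r.sense();print(x['contact_force'],x['wrist_torque'],x['tcp_rot'],x["joint_efforts"][5]);s=r.grab_frame("scene")
print(x["eef_pos"],x["opening"])
cv2.imwrite("pics/c7.png",cv2.resize(s[200:250,310:360,::-1],(600,600),interpolation=2))
E
```

```text
[-0.43788344  0.22913971 11.85642402] [-0.23302534 -0.02180104  0.1860225 ] [-1.57142307 -0.00624993 -0.18150252] 0.405736081302166
[-0.66158202  0.55787488 12.20055127] [-0.19414861  0.05822033  0.16327571] [-1.57144716 -0.00625099 -0.18108247] 0.24467116221785545
[-0.96654905 -0.10657509 12.62389356] [-0.13305146  0.02849156  0.16122765] [-1.57148161 -0.00620374 -0.1809859 ] 0.19636844750493765
[ 0.5032453  -0.43401185 12.37805882] [-0.22766649  0.04977221  0.16195331] [-1.57146942 -0.00628538 -0.18100524] 0.18217683769762516
[-0.15658149 -0.62401942 12.2734573 ] [-0.17241896  0.01621447  0.17047163] [-1.57148757 -0.006225   -0.18101991] 0.17905464861541986
[ 0.0220898  -1.18815768 13.64473089] [-0.21357342  0.00269184  0.16210693] [-1.57145798 -0.00627463 -0.18098761] 0.17979116644710302
[ 658.10794958 -158.17586555  190.54584357] 0.10105174425905558
```

View pics/c7.png

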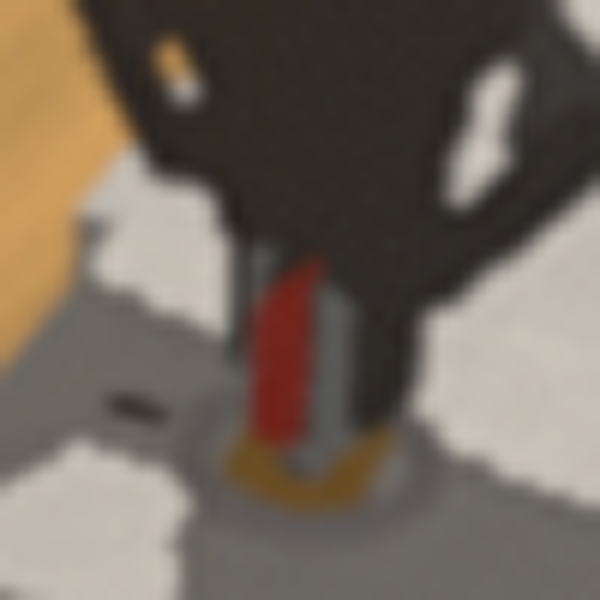

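Call:
{"op": "servo_tool", "data": {"motion": [[-1,0,0.0005,0,0,0.2,0],[-1,0,0.0005,0,0,0.2,0],[-1,0,0.0005,0,0,0.2,0],[-1,0,0.0005,0,0,0.2,0]]}}

```text
clock: 19.55
eef_pos: [658.2, -158.1, 190.5]
tcp_rot: [-1.571, -0.006, -0.216]
contact_force: [-0.1, 0.6, 15.4]
opening: 0.102
```

```bash
python3 - <<'E'
from h import *
np.set_printoptions(precision=2,suppress=True)
for z in(193,197,201):
    print(z,[np.round(proj("scene",np.array([657+a,-175.5,z])),1) for a in(-5,5)])
S=np.mean([r.grab_frame("scene").astype(float) for _ in range(5)],0);d=S[...,0]-S[...,1]
print(d[218:244,328:340].astype(int))
x=r.sense();print(x['contact_force'],x['wrist_torque'],x['tcp_rot'],x['eef_pos'],x["clock"])
E
```

```text
193 [array([330.4, 236.6]), array([334.4, 238. ])]
197 [array([330.5, 235.1]), array([334.5, 236.5])]
201 [array([330.5, 233.7]), array([334.5, 235.1])]
[[ 4  4  6  5  6  6  4  5  5  4  5  5]
 [ 6  4  5  5  5  5  5  5  5  4  5  4]
 [ 7  5  4  4  3  4  4  6  7  5  5  5]
 [ 6  4  3  2  2  3 10 18 18  8  4  5]
 [ 6  4  3  2  5 17 33 42 32 10  3  4]
 [ 6  3  2  4 20 48 65 57 27  6  4  4]
 [ 6  4  6 20 47 70 75 55 14  1  3  4]
 [ 5  3 17 46 70 79 76 54 12  0  2  3]
 [ 5  2 22 58 76 80 77 55 16  1  2  3]
 [ 4  3 23 59 75 78 76 53 15  2  2  3]
 [ 4  3 24 58 75 77 75 49 10  0  2  3]
 [ 3  4 22 59 76 78 74 48  8  0  2  4]
 [ 4  4 23 62 77 78 73 45  8  0  2  3]
 [ 3  3 21 61 78 77 71 42  7  0  2  4]
 [ 3  4 22 62 78 77 67 35  5  0  2  3]
 [ 4  6 25 64 79 77 66 33  4  1  3  3]
 [ 4  8 29 64 78 78 66 32  4  0  2  3]
 [ 4  8 27 60 77 77 62 28  4  1  1  3]
 [ 5 11 28 49 63 60 41 14  2  1  3  7]
 [ 9 18 26 32 35 26 12  4  2  4  9 18]
 [13 23 27 27 24 17  5  3  5 11 20 26]
 [12 22 26 27 27 22 14 11 12 18 25 27]
 [ 8 15 21 26 27 26 25 24 23 25 27 26]
 [ 5  7 11 18 21 24 27 27 26 25 24 23]
 [ 5  5  5  7  9 13 17 19 18 16 14 12]
 [ 5  5  5  4  5  5  7  7  7  6  6  5]]
[-1.14  0.65 14.68] [-0.07  0.3   0.16] [-1.57 -0.01 -0.22] [ 658.16 -158.1   190.45] 19.8
```

Call:
{"op": "servo_tool", "data": {"motion": [[-1,0,0,0,0,0.2,0],[-1,0,0,0,0,0.3,0],[-1,0,0,0,0,0.3,0],[-1,0,0,0,0,0.3,0],[-1,0,0,0,0,0.3,0]], "grip_force": 120}}

```text
clock: 20.42
eef_pos: [658.3, -157.9, 190.5]
tcp_rot: [-1.57, -0.007, -0.268]
contact_force: [-0.7, 0.2, 13.3]
opening: 0.099
```

```bash
python3 - <<'E'
from h import *
a=[]
for i in range(16):
    x=r.sense();a.append([*x['contact_force'],*x['wrist_torque'],x["joint_efforts"][5],x["tcp_rot"][2]]);r.grab_frame("scene")
a=np.array(a);print(a[:8].mean(0).round(3),a[8:].mean(0).round(3),x["eef_pos"],x["opening"])
E
```

```text
[-0.688  0.893 15.17   0.087  0.118  0.143  0.164 -0.268] [-0.821  0.828 15.342  0.078  0.116  0.167  0.164 -0.268] [ 658.31277167 -157.91068203  190.5135766 ] 0.0980288988501028
```

```bash
python3 -c "
from rig import r
print(r.sign_off())"
```

```text
the job is handed in; nothing more can be done
None
```

I shut the door, put the small red key fully into the lock and turned it clockwise to its stop. The job was handed in at about 21 s, with the arm still gripping the key at 120 N and holding it turned.

- **Door:** the push met a hump and then a drop in force, then a firm stop at 25 N with no more travel. The picture afterwards shows the door flush.
- **Key depth:** it went down with small rocking turns and stopped at 28 N. The grip centre was then about 209 mm above the table, where a fully home key should be. The camera put the bottom of the grip 0 to 2 mm above its fully-home height.
- **Turn:** the torque climbed to about 0.16 N m and held steady for 0.8 s. The spring and friction together should need only about 0.085 N m, so the plug should be on its stop.

**Not fully confirmed:**
- The tool turned about 1.92 rad, but the plug and its play account for only about 1.66. The torque also stopped rising over the last 5 degrees of turning. The key probably slipped a little in the pads once the stop was reached, and I could not read the plug angle directly.
- The larger decoy key, which stood balanced on its blade at the start, fell over towards the vial early on. As far as I could tell the arm never touched it. I did not touch the jar, the vial or the cup, but I did not measure their positions again at the end.

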